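Close a casting frame and check its corner with a square

ROBOT

A 7-joint arm with a two-finger parallel gripper is mounted at the origin on the work surface. World frame = base frame: x ahead of the robot, y to its left, z up, the work surface at z = 0. Lengths are in m, angles in degrees, forces in N, time in s.
With the tool pointing down it reaches from about 0.35 to 0.9 m from the base axis. Payload 8.1 kg.
Tool frame: the origin (TCP) lies midway between the tips of the shut fingers; the grasp point (between the pads) lies 19 mm behind it; z points along the fingers, x is the direction in which the jaws open and shut, and the axes are right-handed (so a half turn about z gives the same grasp; the last joint's range is limited). The gripper opens to 92 mm and grips with 3 to 60 N. Pads are 19 mm wide; open, the fingers measure 130 mm over their backs; the gripper's body (75 mm by 190 mm) begins 47 mm behind the grasp point.
Start: joints at [69.179, 24.895, 1.432, 90.138, -0.665, 64.973, -4.303], TCP at [0.161, -0.604, 0.227] pointing down, gripper open.
Joint ranges: [-149.89, 149.89], [-25.12, 119.58], [-72.63, 75.52], [4.76, 147.25], [-75.54, 255.54], [6.69, 114.76], [-157.13, 157.13]. Speed limits (degrees/s): [127.2, 127.2, 172.46, 172.46, 180, 180, 180].

INTERFACE

Orientations are given as [roll, pitch, yaw] about the fixed x, y, z axes, in that order (R = Rz(yaw) Ry(pitch) Rx(roll)).
In Python, from workcell import robot, cams, workorder gives the robot as it stands. The module is installed in compiled form; this text tells all that it offers.
- The arm moves only by the tool play_rows, never from a script. Its argument "plan" is a list of rows, each a list of 5 numbers: the shift along the tool's x, y, z in cm, then the turn about the tool's z in degrees, then the finger opening in cm, from 0 to 9.18. A call has 1 to 20 rows; each row is the pose to reach, as a shift and turn from the pose measured when the call began, along the tool's axes at that moment; what a row does not reach only later rows make up. A row lasts 1/10 s, in which the tool goes at most 50 mm and 8.59 degrees, less where a joint would pass 70% of its speed; a pose out of reach is approached as far as the arm can. A call with a gripper value outside its range is refused whole. The fingers move at their own pace and stop on an object; "grip_force" is the grip in N (left out, the last holds). Time passes only in rows, so rows that repeat a pose let the fingers close. It gives the time, the measured TCP pose, the force and the opening at its end, in the units of the state.
- robot.get_obs(): the state, without advancing time (a new reading comes with each control period).
- cams.get_image(name): name is "scene" or "top" or "wrist"; returns (picture, depth): 384x512x3 uint8, red, green, blue; 384x512 float32, m along the optical axis (not along the pixel's ray), 0 where there is no reading.
- cams.get_calibration(name): a dict with "intrinsics" (3x3 intrinsics, pixels), "dist_coeffs" ([k1, k2, p1, p2, k3] as OpenCV has them; the pictures are not rectified), "rvec" (rotation vector, rad) and "tvec" (3), from world to camera coordinates, as OpenCV has them. Camera axes: x right, y down, z forward; pixel columns grow to the right and rows downward; lengths in m; the calibration is good to about 2 mm. A picture is of the moment at which its call begins: read the wrist's pose just before it. get_calibration takes no time and is no camera call; for the wrist camera it gives the pose at the moment of the call.
- workorder.close_job(): hands the job in, once; it reports no verdict.
The state is a dict: "time_s": time; "joints": joint angles; "joint_vel": joint speeds; "joint_efforts": joint torques, N m; "tcp_pos": TCP position; "tool_rot": TCP orientation; "force": force on the tool from outside, world axes, zero at the start; "wrist_torque": the same for the moment, N m; "opening": finger opening in m.
Only numpy, scipy, OpenCV 4.12 (cv2) and the standard library are available. Lean on these libraries where they do the work, as an engineer would, in place of code of your own. Each camera call takes 0.05 s, during which the arm holds its last target. There are 200 camera calls.

TASK

Swing the folded crank handle of the specimen-casting frame up to its upright working position, then crank it clockwise as far as it goes so that the sliding side wall closes up to the end wall. Pick up the right-angled square by its grip (leave the 45-degree mitre gauge alone) and, keeping it flat on or just clear of the frame's plate, hold it pressed flush against both walls in the closed corner for about a second, then set it down flat on the middle of the cork mat and let go. Leave the frame closed, the crank handle up and everything else on the bench where it is.

Things in the scene. Friction and masses are not known exactly. Their poses are not given: they have to be found in the camera images.
- frame: Specimen-casting frame bolted down: aluminium plate 200 (x) x 280 (y) x 8 mm, origin at the centre of its underside, x roughly away from the robot. On it dark steel walls, tops 24 mm above the bench: end wall at +x, a fixed wall at -y (inner face y = -122 mm), sliding side wall; open towards the robot. At +y a grey gear housing 60 x 54 mm, top 45 mm above the bench, carries the crank
- end_wall: The fixed end wall of the frame, dark steel, 15 mm thick, 16 mm high; it runs 122 mm along the frame's y from the corner towards -y. Origin on the plate at the corner; its inner face is the plane x = 0 of its own frame, looking to -x; axes parallel to the frame's
- side_wall: The sliding side wall, dark steel, 155 mm (along the frame's x) x 15 x 16 mm high. Origin on the plate's top, axes as the frame's; its inner face looks to -y, 20 mm to +y of the origin. The crank moves it to -y by 12.5 mm per rad until the inner face meets the end of the end wall. It holds against a push of about 30 N
- corner (a point): The inner corner of the closed frame, on the plate's top (8 mm above the bench), 60 mm to +x of the frame's origin; axes as the frame's. The end wall's inner face is this point's plane x = 0; when closed the side wall's inner face is its plane y = 0; the free space is at negative x and y
- crank_axis (a point): Point on the crank's upright axis, 100 mm to +y of the frame's origin, 72 mm above the bench, level with the hinge of the folding handle; axes as the frame's. The crank arm is a steel bar 14 mm wide, top 59 mm above the bench; the handle's hinge is at its end, 65 mm from the axis
- crank (a joint): Angle of the crank, rad: at 0 the arm points from the axis along the frame's -x; it grows clockwise seen from above; 1.6 is the stop, with the arm nearly along +y and the side wall closed (1.6 rad = 20 mm of wall travel). It starts between 0 and 0.35 and needs 0.4 N m (about 6 N at the handle); it stays where it is left
- handle (a joint): Angle of the crank's folding handle, rad: 0 folded flat over the arm, pointing from the hinge back to the crank's axis; 1.571 is the stop, upright in its working position. It hinges about the level line across the arm, starts at 0 to 0.3 and is stiff enough to stay where it is left
- knob (a point): Centre of the black knob at the free end of the folding handle (a steel rod 9 mm thick), 50 mm from the handle's hinge: folded it lies over the crank's hub about 72 mm above the bench, upright it stands 122 mm above the bench. The knob is a short barrel 22 mm in diameter and 20 mm long, lying level across the arm (parallel to the hinge), with flat ends that can be pinched
- square_grip (a point): Middle of the grip of the right-angled square (steel L lying flat, 0.2 to 0.4 kg), 48 mm above its underside. Grip: upright plate 30 mm (x) x 12 mm (y), top 62 mm above the underside. Stock: along x from -58 to +32 mm, 16 mm wide and high, outer face y = +8 mm. Blade: to -y down to -72 mm, 12 mm wide, 10 mm high, outer face x = +32 mm
- square_corner (a point): The square's outer corner, where its two outer faces meet, on the underside: 32 mm to +x, 8 mm to +y and 48 mm below the grip point; same axes. Seated in the frame's corner its axes are parallel to the corner's: blade on the end wall, stock on the side wall
- mitre: The 45-degree mitre gauge: same stock and grip as the square, but its blade runs off at 45 degrees. Origin under its grip, on the underside. To be left alone
- mat_top (a point): Centre of the top of a cork mat 130 x 130 mm, 5 mm thick, fixed to the bench; this point is 5 mm above the bench
- petri: Glass dish 90 mm across, 16 mm high, bystander; origin at the centre of its underside
- card_tray: White card tray 90 x 90 x 25 mm, bystander; origin at the centre of its underside
- slide_box: Wooden slide box, open, 80 x 130 x 35 mm, bystander; origin at the centre of its underside
- slides: Stack of glass slides 76 x 26 x 10 mm, bystander; origin at the centre of its underside
- vial: Small amber jar 26 mm across, 50 mm high, bystander; origin at the centre of its underside
- dropper: Amber bottle 40 mm across, 85 mm high, bystander; origin at the centre of its underside
Things that resemble listed ones, but are neither listed nor needed, are in the scene too. What is shaped like the part that bears square_grip but black or red is not meant.

How it is judged (in metres and radians):
On the way, in this order (a step that is already met when the one before it is completed fails the run):
1. the crank handle is swung up before cranking (value of joint handle above 1.3 rad and value of joint crank below 0.9 rad), for 0.1 s.
2. with the handle up, the crank is turned to its stop and the side wall is closed (value of joint crank above 1.5 rad and value of joint handle above 1.2 rad), for 0.2 s.
3. the square is picked up (height (world z) of square_corner above 0.02 m and contact force between the fingers and square above 1 N), for 0.1 s.
4. the held square lies flat on or just over the plate, pressed flush against both walls of the closed corner (contact force between the fingers and square above 1 N and contact force between square and end_wall above 0.5 N and contact force between square and side_wall above 0.5 N and angle between the x axis of square_corner and the x axis of corner, either way round below 0.035 rad and angle between square_corner's own z axis and vertical below 0.06 rad and x of square_corner in the frame of corner above -0.003 m and y of square_corner in the frame of corner above -0.003 m and z of square_corner in the frame of corner below 0.006 m and value of joint crank above 1.48 rad), for 0.6 s.
At the end, for the whole second after the job is handed in: The square lies flat (within 0.06 rad), at rest and released, on the cork mat with its grip within 45 mm of the mat's centre along each side; the crank is still within 0.12 rad of its closed stop and its handle still up (above 1.2 rad) (x of square_grip in the frame of mat_top between -0.045 and 0.045 m and y of square_grip in the frame of mat_top between -0.045 and 0.045 m and angle between square_corner's own z axis and vertical below 0.06 rad and z of square_grip in the frame of mat_top below 0.052 m and linear speed of square below 0.02 m/s and value of joint crank above 1.48 rad and value of joint handle above 1.2 rad); the robot touches nothing.
It fails at once if the square is dropped (falling faster than 0.6 m/s unheld) (contact force between the fingers and square below 0.05 N and linear speed of square above 0.6 m/s).
It fails at once if the mitre gauge or a bystander is moved more than 30 mm (distance of any of mitre, petri, card_tray, slide_box, slides, vial, dropper from where it was at the start of the episode above 0.03 m).
It also fails if it takes over 64 s, if anything falls off the work surface, if the arm or the gripper's body presses on something with over 40 N, if the wrist force passes 120 N, or if a joint passes its speed limit or range.

## Working session

There is one attempt and no reset: what is moved stays moved. The work goes in short steps, Python scripts to look and compute and a tool call to move; the robot and the scene stay as the last step left them, time stands still between calls to the robot, and variables do not carry over. Pictures are saved under pics/ and viewed, about 8 in all and at most 12, crops included, and the job is handed in when it is done.

Besides the shell and the picture viewer there is one more tool, called in YAML: its name, and indented under it one key for each argument. play_rows: Moves the arm, as the interface text tells. Its arguments: {"type":"object","properties":{"plan":{"type":"array"},"grip_force":{"type":"number"}},"required":["plan"]}

```bash
mkdir -p pics
cat > h.py <<'E'
import numpy as np, cv2
from workcell import robot, cams, workorder
from scipy.spatial.transform import Rotation as Rn
def shot(n):
    im,d=cams.get_image(n); c=cams.get_calibration(n); return im,d,c
def cal(c):
    K=np.array(c["intrinsics"],float).reshape(3,3);D=np.array(c["dist_coeffs"],float)
    R=cv2.Rodrigues(np.array(c["rvec"],float))[0];t=np.array(c["tvec"],float).ravel();return K,D,R,t
def cloud(d,c):
    K,D,R,t=cal(c);h,w=d.shape
    uv=np.stack(np.meshgrid(np.arange(w),np.arange(h)),-1).reshape(-1,1,2).astype(float)
    n=cv2.undistortPoints(uv,K,D).reshape(-1,2)
    P=np.c_[n,np.ones(len(n))]*d.reshape(-1,1)
    return ((P-t)@R).reshape(h,w,3)
def ray(c,u,v,z):
    K,D,R,t=cal(c);n=cv2.undistortPoints(np.array([[[u,v]]],float),K,D).ravel()
    o=-R.T@t;r=R.T@np.r_[n,1];return o+r*(z-o[2])/r[2]
def proj(c,P):
    K,D,R,t=cal(c);return cv2.projectPoints(np.array(P,float).reshape(-1,1,3),R,t,K,D)[0].reshape(-1,2)
def save(n,im): cv2.imwrite("pics/"+n,im[:,:,::-1])
E
python3 - <<'E'
from h import *
for n in ("scene","top"):
    im,d,c=shot(n); np.savez(n,im=im,d=d,**{k:np.array(v) for k,v in c.items()})
    save(n+".png",cv2.resize(im,(800,600)))
o=robot.get_obs();print(o)
E
```

```text
{'time_s': 0.1, 'joints': array([69.17843028, 24.9322427 ,  1.43207793, 90.18318556, -0.66432919,
       64.97570418, -4.30403075]), 'joint_vel': array([ 0.00657136, -0.09131141,  0.00572237, -0.06999103,  0.04173003,
       -0.03280564,  0.01383653]), 'joint_efforts': array([ 2.47352036e-03, -6.69127107e+01,  9.87883955e-01, -3.15146828e+01,
       -6.04989636e-02,  3.74106586e-02, -2.27351893e-05]), 'tcp_pos': array([ 0.16097567, -0.60343028,  0.22603081]), 'tool_rot': array([ 1.79991715e+02,  8.24116461e-02, -7.50630278e+01]), 'force': array([ 1.14647309,  0.69828017, -0.47631049]), 'wrist_torque': array([-0.01273078,  0.00515622, -0.04975102]), 'opening': 0.09181202606913666}
```

View pics/top.png

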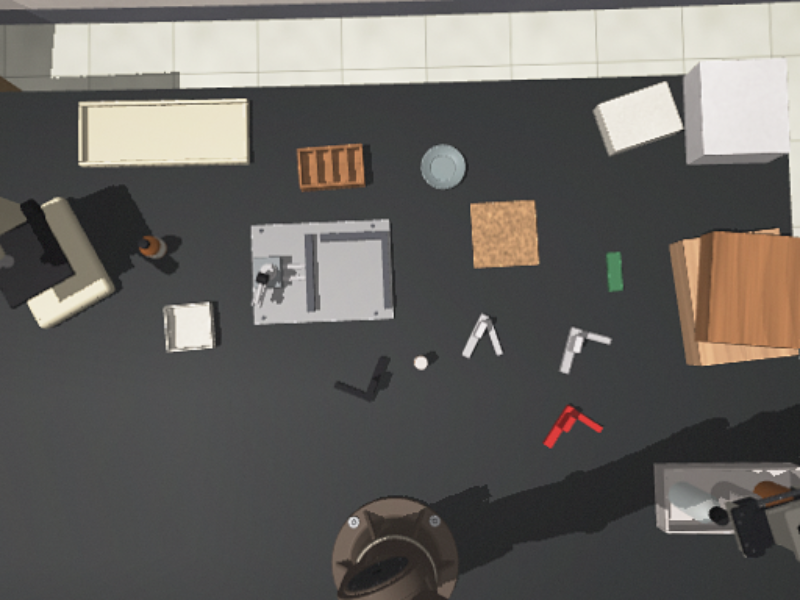

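View pics/scene.png

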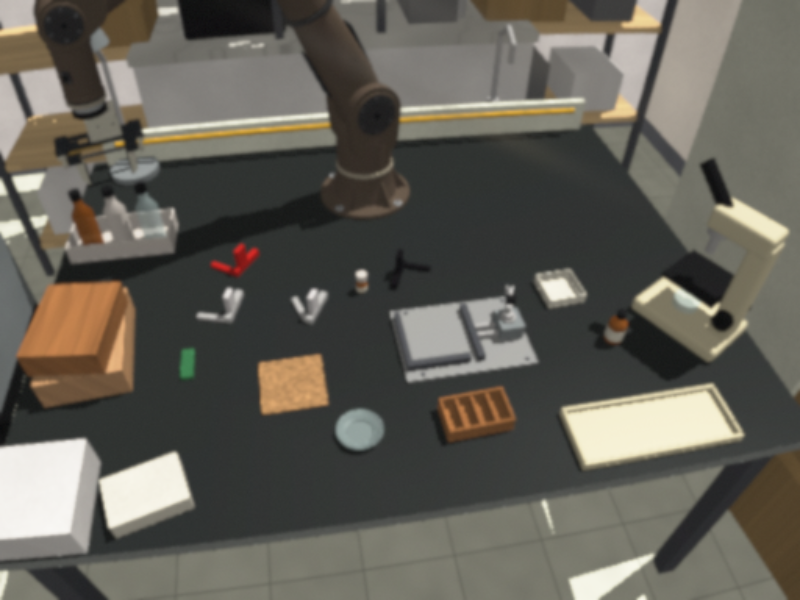

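The top view (800x600) shows the frame at (322,272), the crank at about (268,283), and the mat at (505,234). There are two silver candidates. The one at (483,335) has an acute V shape and looks like the mitre. The one at (583,345) looks right-angled and is probably the square. The black (370,380) and red (572,425) ones are decoys. I'll confirm with enlarged crops.

Run:
```python
from h import *
z=dict(np.load("top.npz"));im=z["im"];d=z["d"];P=cloud(d,z)
a=cv2.resize(im[195:245,285:400],(800,348),interpolation=cv2.INTER_CUBIC)
b=cv2.resize(im[135:215,155:258],(320,249),interpolation=cv2.INTER_CUBIC)
o=np.zeros((600,800,3),np.uint8);o[:348]=a;o[350:599,:320]=b
save("crop1.png",o)
# square region hull
def seg(u0,u1,v0,v1,zmin,zmax):
    m=np.zeros(d.shape,bool);m[v0:v1,u0:u1]=1
    return m&(P[...,2]>zmin)&(P[...,2]<zmax)
bench=P[220:240,420:440,2];print("bench",bench.mean(),bench.std())
for nm,(u0,u1,v0,v1) in dict(R=(350,400,203,245),L=(290,328,195,235)).items():
    m=seg(u0,u1,v0,v1,.035,.08);print(nm,"grip",m.sum(),P[m].mean(0),P[m][:,2].max())
    m=seg(u0,u1,v0,v1,.006,.03);print(cv2.minAreaRect(P[m][:,:2].astype(np.float32)))
m=(im[...,0].astype(int)-im[...,2]>60)&(np.arange(384)[:,None]>120)&(np.arange(384)[:,None]<178)&(np.arange(512)[None]>295)&(np.arange(512)[None]<350)
print("mat",cv2.minAreaRect(P[m][:,:2].astype(np.float32)))
m=seg(155,258,135,215,.004,.06);print("frame",cv2.minAreaRect(P[m][:,:2].astype(np.float32)))
m=seg(155,258,135,215,.0175,.03);
np.save("P.npy",P)
m=seg(155,200,135,215,.055,.1);q=P[m];print(len(q));print(np.round(q[np.argsort(-q[:,2])][:60],3))
```

```text
bench 0.0110345225395642 0.12102045554421441
R grip 65 [ 0.41514101 -0.35362515  0.05741091] 0.0667249403264254
((0.4035860300064087, -0.38334131240844727), (0.14810040593147278, 0.12641297280788422), 88.84998321533203)
L grip 51 [ 0.4456456  -0.1722956   0.05932996] 0.06686461027710208
((0.43723785877227783, -0.18105417490005493), (0.11463148891925812, 0.10954541712999344), 0.1436762511730194)
mat ((0.593176543712616, -0.14165407419204712), (0.16769807040691376, 0.3702861964702606), 26.78228187561035)
frame ((0.5679240822792053, 0.13576051592826843), (0.3225962817668915, 0.2498748004436493), 88.7582778930664)
172
[[0.548 0.24  0.099]
 [0.553 0.237 0.098]
 [0.548 0.246 0.098]
 [0.545 0.246 0.098]
 [0.551 0.246 0.098]
 [0.545 0.249 0.098]
 [0.548 0.231 0.097]
 [0.548 0.234 0.097]
 [0.548 0.237 0.097]
 [0.56  0.246 0.097]
 [0.554 0.243 0.096]
 [0.554 0.249 0.096]
 [0.56  0.243 0.096]
 [0.556 0.234 0.096]
 [0.556 0.231 0.096]
 [0.554 0.246 0.096]
 [0.548 0.243 0.096]
 [0.551 0.237 0.096]
 [0.557 0.246 0.095]
 [0.542 0.238 0.095]
 [0.545 0.24  0.095]
 [0.551 0.232 0.095]
 [0.548 0.249 0.095]
 [0.551 0.243 0.095]
 [0.542 0.244 0.094]
 [0.557 0.238 0.094]
 [0.545 0.235 0.093]
 [0.545 0.238 0.093]
 [0.545 0.244 0.093]
 [0.56  0.238 0.093]
 [0.551 0.241 0.093]
 [0.545 0.232 0.093]
 [0.554 0.232 0.092]
 [0.542 0.235 0.092]
 [0.56  0.241 0.092]
 [0.554 0.235 0.092]
 [0.551 0.25  0.092]
 [0.554 0.229 0.092]
 [0.557 0.244 0.091]
 [0.557 0.229 0.091]
 [0.557 0.241 0.091]
 [0.539 0.235 0.091]
 [0.554 0.241 0.09 ]
 [0.551 0.23  0.09 ]
 [0.542 0.233 0.09 ]
 [0.539 0.233 0.09 ]
 [0.534 0.245 0.089]
 [0.54  0.245 0.089]
 [0.531 0.248 0.089]
 [0.539 0.239 0.089]
 [0.537 0.242 0.088]
 [0.548 0.23  0.088]
 [0.525 0.248 0.087]
 [0.537 0.248 0.087]
 [0.564 0.245 0.087]
 [0.525 0.245 0.087]
 [0.528 0.248 0.086]
 [0.56  0.236 0.086]
 [0.531 0.242 0.086]
 [0.543 0.242 0.086]]
```

View pics/crop1.png

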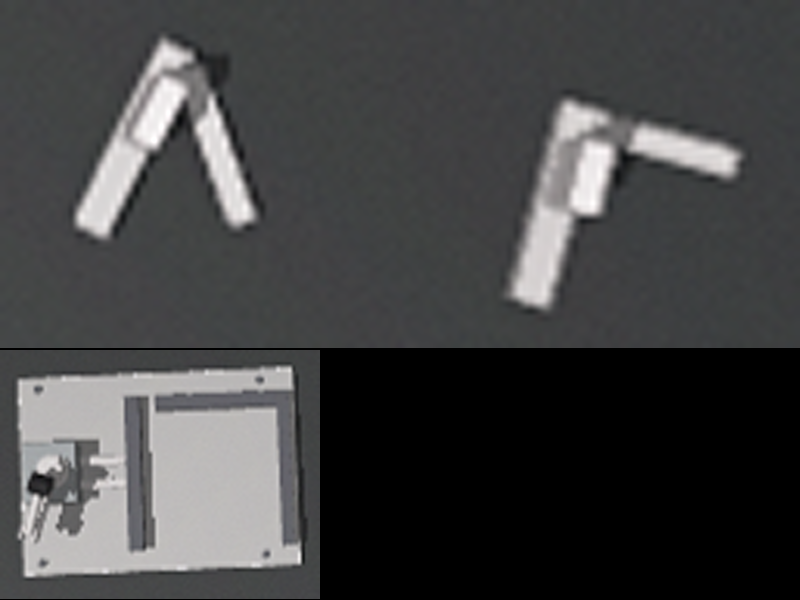

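Crop 1 confirms it. The right gauge (crop 590,180) has a 90° blade and stock, so it is the square. The left one (160,110) is the acute mitre. The frame's plate corners are clear. The knob (40,483) sits over the housing, with the arm running toward the robot and its end at about (35,535). Next I'll get coarse poses.

```bash
cat >> h.py <<'E'
def onplane(c,uv,z):
    return np.array([ray(c,u,v,z) for u,v in uv])
def fitframe(c,mask,z):
    "pose of a bright blob's min rect on plane z"
    cs,_=cv2.findContours(mask.astype(np.uint8),cv2.RETR_EXTERNAL,cv2.CHAIN_APPROX_NONE)
    k=max(cs,key=cv2.contourArea).reshape(-1,2);w=onplane(c,k,z)[:,:2]
    return cv2.minAreaRect((w*1000).astype(np.float32)),k,w
E
python3 - <<'E'
from h import *
z=dict(np.load("top.npz"));im=z["im"].astype(int)
V,U=np.mgrid[:384,:512]
g=im.sum(2)/3
b=(U>150)&(U<260)&(V>130)&(V<215)&(g>95); print("frame",fitframe(z,b,.008)[0])
b=(U>295)&(U<350)&(V>122)&(V<178)&(im[...,0]-im[...,2]>40); print("mat",fitframe(z,b,.005)[0])
# corner picks
c=onplane(z,[(155+x/3.107,135+y/3.11) for x,y in [(18,30),(292,17),(301,214),(26,226)]],.008);print(c.round(4),c.mean(0))
m=np.array([[.1,.14],[.1,-.14],[-.1,-.14],[-.1,.14]])
def rig(a,b):
    A=a-a.mean(0);B=b-b.mean(0);th=np.arctan2((A[:,0]*B[:,1]-A[:,1]*B[:,0]).sum(),(A*B).sum())
    return th,b.mean(0)
print("frame pick",np.degrees(rig(m,c[:,:2])[0]),rig(m,c[:,:2])[1])
# square: crop scale 800/115
f=lambda p:[(285+x/6.957,195+y/6.96) for x,y in p]
c=onplane(z,f([(565,98),(507,297),(550,308),]),.016)[:,:2];print("stock",c)
e=c[0]-c[1];print("yaw",np.degrees(np.arctan2(e[1],e[0])),np.linalg.norm(e))
c=onplane(z,f([(585,140),(618,142),(600,215),(568,213)]),.062);print("grip top",c.mean(0),c)
E
```

```text
frame ((570.1616821289062, 138.58815002441406), (202.59982299804688, 284.9480285644531), 1.1365281343460083)
mat ((638.7340087890625, -232.31536865234375), (131.81900024414062, 129.59388732910156), 1.8246829509735107)
[[ 0.6645  0.2759  0.008 ]
 [ 0.6714 -0.0026  0.008 ]
 [ 0.4719 -0.0075  0.008 ]
 [ 0.4656  0.2697  0.008 ]] [0.56838072 0.13388629 0.008     ]
frame pick 1.4422966469641616 [0.56838072 0.13388629]
stock [[ 0.44830031 -0.35907081]
 [ 0.36120752 -0.33045723]
 [ 0.35606309 -0.34906108]]
yaw -18.18749323249178 0.09167274130315707
grip top [ 0.41375126 -0.35810139  0.062     ] [[ 0.42977245 -0.35542795  0.062     ]
 [ 0.42865315 -0.3693483   0.062     ]
 [ 0.39774128 -0.36055718  0.062     ]
 [ 0.39883817 -0.34707213  0.062     ]]
```

Coarse poses in metres: frame ≈ (0.568, 0.134) with yaw ≈ 1.4°, mat ≈ (0.639, -0.232), square grip ≈ (0.414, -0.358) with yaw ≈ -17°. I'll move above the crank to look with the wrist camera.

play_rows:
  plan:
    - [-3,-8,-4,-9,4]
    - [-7,-15,-8,-17,4]
    - [-10,-20,-10,-26,4]
    - [-13,-26,-10,-34,4]
    - [-16,-32,-10,-43,4]
    - [-20,-38,-10,-51,4]
    - [-25,-42,-10,-60,4]
    - [-30,-44,-10,-68,4]
    - [-35,-46,-10,-77,4]
    - [-40,-48,-10,-85,4]
    - [-45,-50,-10,-94,4]
    - [-50,-51,-10,-102,4]
    - [-55,-52,-10,-111,4]
    - [-60,-53,-10,-119,4]
    - [-64,-53,-10,-128,4]
    - [-67,-53,-10,-136,4]
    - [-68,-53,-10,-145,4]
    - [-68,-53,-10,-155,4]
    - [-68,-53,-10,-155,4]
    - [-68,-53,-10,-155,4]

```text
time_s: 2.1
tcp_pos: [0.4959, 0.1958, 0.3269]
tool_rot: [-179.9, -0.2, 80.5]
force: [-1.3, -0.1, -0.1]
opening: 0.0401
```

Run:
```python
from h import *
im,d,c=shot("wrist"); np.savez("w1",im=im,d=d,**{k:np.array(v) for k,v in c.items()})
save("w1.png",cv2.resize(im,(800,600)))
o=robot.get_obs();print(o["time_s"],o["tcp_pos"],o["tool_rot"],o["joints"].round(1))
K,D,R,t=cal(c);print(-R.T@t, R.T@[0,0,1],K[0,0],(d>0).mean())
```

```text
2.15 [0.49680354 0.19269805 0.32664923] [-1.79897944e+02 -1.15421033e-01  8.02226932e+01] [ 10.2  19.1 -49.3  91.   14.6  76.7  39.3]
[0.42261045 0.20528718 0.48400354] [ 0.2732425  -0.0460335  -0.96084309] 303.44780262738516 0.9961700439453125
```

View pics/w1.png

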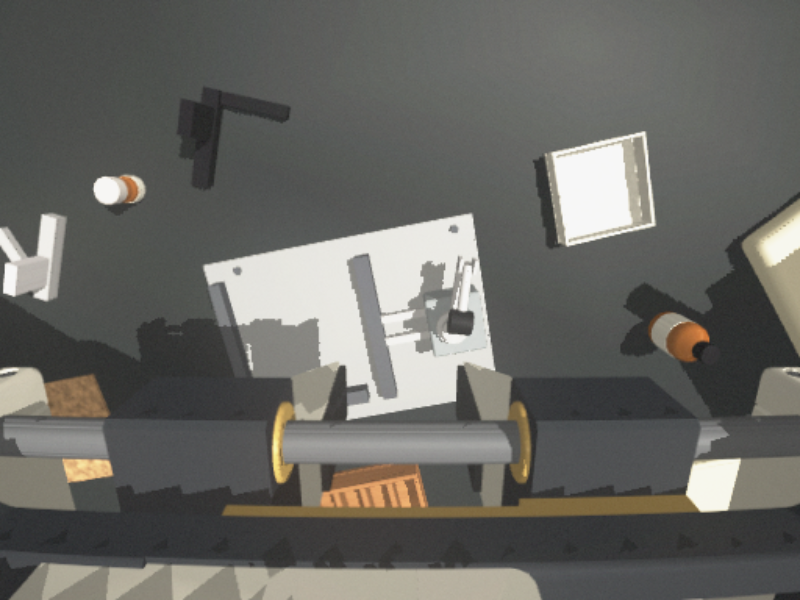

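The wrist view shows the near plate corners at (205,265) and (473,213), the black knob at (460,322), and the arm and handle rod running up to (463,262). The petri dish, slide box and the rest are clear. I'll measure from depth and colour.

Run:
```python
from h import *
z=dict(np.load("w1.npz"));im=z["im"].astype(int);P=cloud(z["d"],z);g=im.sum(2)/3
s=.64
c=onplane(z,[((u+.5)*s-.5,(v+.5)*s-.5) for u,v in [(205,265),(473,213),(495,372)]],.008);print("plate corners",c.round(4))
e=c[1]-c[0];print("yaw",np.degrees(np.arctan2(-e[0],e[1])),np.linalg.norm(e))
V,U=np.mgrid[:384,:512]
roi=(U>265)&(U<320)&(V>155)&(V<235)
kn=roi&(g<60)&(P[...,2]>.065);print("knob",kn.sum(),P[kn].mean(0),P[kn].min(0),P[kn].max(0))
for lo,hi in [(.053,.063),(.063,.12)]:
    m=roi&~kn&(P[...,2]>lo)&(P[...,2]<hi);q=P[m];print(lo,len(q));
    if len(q)>3:
        l=cv2.fitLine(q[:,:2].astype(np.float32),cv2.DIST_HUBER,0,.01,.01).ravel();print(l,q.min(0),q.max(0),q.mean(0))
        o=q[np.argsort(q[:,0])];print(o[::max(1,len(o)//12)].round(3).tolist())
o=im[150:240,255:330].astype(np.uint8);save("w1c.png",cv2.resize(o,(500,600),interpolation=cv2.INTER_CUBIC))
```

```text
plate corners [[ 0.4739 -0.0075  0.008 ]
 [ 0.4694  0.2699  0.008 ]
 [ 0.6422  0.2716  0.008 ]]
yaw 0.9279412559145451 0.2774871114651243
knob 1 [0.55384132 0.22534308 0.08883924] [0.55384132 0.22534308 0.08883924] [0.55384132 0.22534308 0.08883924]
0.053 207
[ 0.957727   -0.2876786   0.54343855  0.23489705] [0.49961508 0.21989116 0.05308367] [0.57994276 0.25961351 0.06254049] [0.54405833 0.235387   0.05835896]
[[0.5, 0.245, 0.057], [0.508, 0.248, 0.059], [0.518, 0.241, 0.058], [0.524, 0.24, 0.057], [0.529, 0.239, 0.058], [0.535, 0.236, 0.058], [0.541, 0.233, 0.058], [0.545, 0.237, 0.059], [0.563, 0.224, 0.06], [0.571, 0.224, 0.06], [0.574, 0.225, 0.06], [0.577, 0.229, 0.06], [0.58, 0.23, 0.06]]
0.063 504
[ 0.948287   -0.3174142   0.5359137   0.24065872] [0.49977568 0.22335449 0.06307931] [0.56625605 0.25962226 0.09573791] [0.5359137  0.24065871 0.08430624]
[[0.5, 0.244, 0.072], [0.508, 0.253, 0.075], [0.512, 0.246, 0.076], [0.519, 0.247, 0.078], [0.526, 0.249, 0.077], [0.535, 0.238, 0.083], [0.542, 0.24, 0.085], [0.545, 0.234, 0.093], [0.548, 0.233, 0.093], [0.551, 0.229, 0.095], [0.555, 0.24, 0.094], [0.558, 0.235, 0.094]]
```

View pics/w1c.png

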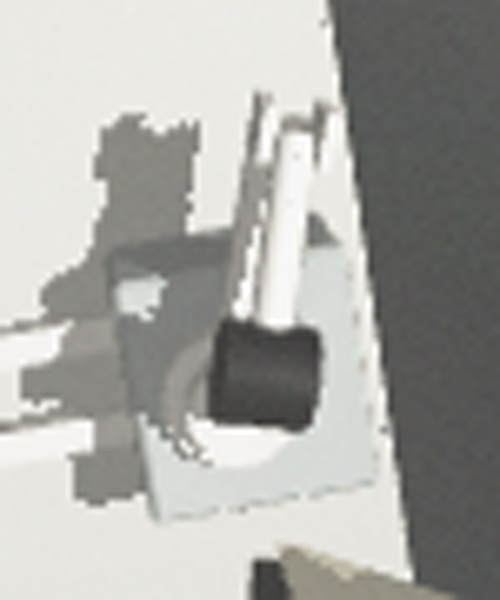

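The crop shows the knob at (265,375) and the rod leading to the hinge at about (290,120). That gives crank angle ≈ 0.34 rad, handle ≈ 0.29 rad and knob centre ≈ (0.552, 0.236, 0.086). I'll descend and pinch its flat ends.

play_rows:
  plan:
    - [2.5,2.3,4,4,4]
    - [5.2,4.6,9,8,4]
    - [5.2,4.6,14,8,4]
    - [5.2,4.6,18,8,4]
    - [5.2,4.6,20,8,4]
    - [5.2,4.6,22,8,4]
    - [5.2,4.6,24,8,4]
    - [5.2,4.6,25,8,4]
    - [5.2,4.6,26,8,4]
    - [5.2,4.6,26,8,4]
    - [5.2,4.6,26,8,4]
    - [5.2,4.6,26,8,1]
    - [5.2,4.6,26,8,1]
    - [5.2,4.6,26,8,1]
    - [5.2,4.6,26,8,1]
    - [5.2,4.6,26,8,1]
    - [5.2,4.6,26,8,1]
    - [5.2,4.6,26,8,1]
    - [5.2,4.6,26,8,1]
  grip_force: 15

```text
time_s: 4.05
tcp_pos: [0.5519, 0.2402, 0.0681]
tool_rot: [-180.0, -0.5, 72.3]
force: [3.4, 7.9, -1.1]
opening: 0.0198
```

Run:
```python
from h import *
im,d,c=shot("wrist"); np.savez("w2",im=im,d=d,**{k:np.array(v) for k,v in c.items()})
save("w2.png",im[150:,100:450])
o=robot.get_obs();print(o["time_s"],o["tcp_pos"],o["tool_rot"],o["opening"],o["force"],o["joints"].round(1))
```

```text
4.1 [0.55187677 0.24015012 0.06804626] [-179.9870552    -0.45203866   72.32106552] 0.020057113338380835 [ 3.0877027  8.5975149 -2.3177937] [ -2.2  38.3 -39.3 100.8  29.8  51.4  18. ]
```

View pics/w2.png

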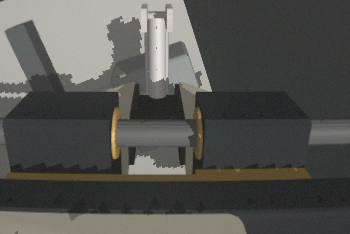

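The pinch holds: opening is 20.0 mm, equal to the knob's length, and the picture shows the knob between the pads with the rod running to the hinge. Now I'll swing it along the arc.

play_rows:
  plan:
    - [0,-0.12,-0.4,0,1]
    - [0,-0.3,-0.75,0,1]
    - [0,-0.5,-1.1,0,1]
    - [0,-0.7,-1.43,0,1]
    - [0,-0.95,-1.75,0,1]
    - [0,-1.2,-2.05,0,1]
    - [0,-1.5,-2.32,0,1]
    - [0,-1.8,-2.58,0,1]
    - [0,-2.15,-2.8,0,1]
    - [0,-2.5,-3.0,0,1]
    - [0,-2.85,-3.17,0,1]
    - [0,-3.2,-3.3,0,1]
    - [0,-3.6,-3.42,0,1]
    - [0,-4.0,-3.52,0,1]
    - [0,-4.4,-3.56,0,1]
    - [0,-4.8,-3.57,0,1]
    - [0,-4.95,-3.57,0,1]
    - [0,-4.95,-3.57,0,1]
    - [0,-4.95,-3.57,0,1]

```text
time_s: 6.0
tcp_pos: [0.5044, 0.2553, 0.1043]
tool_rot: [-180.0, -0.5, 72.3]
force: [2.1, 1.3, 7.3]
opening: 0.0198
```

Run:
```python
from h import *
im,d,c=shot("wrist"); np.savez("w3",im=im,d=d,**{k:np.array(v) for k,v in c.items()})
save("w3.png",im[100:,80:470])
o=robot.get_obs();print(o["time_s"],o["tcp_pos"],o["tool_rot"],o["opening"],o["force"],o["joints"].round(1))
```

```text
6.05 [0.5044068  0.2552885  0.10428554] [-179.99761512   -0.46874127   72.3363588 ] 0.01998051775094944 [2.14863233 0.07693806 7.99278363] [ -2.9  33.2 -41.7 104.3  27.   52.4  15.6]
```

View pics/w3.png

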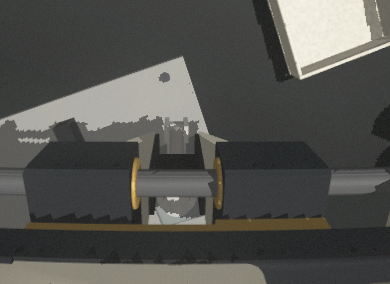

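The knob now stands above the clevis hinge (177,125 in the crop), still pinched, so the handle is up. Next I'll work out the crank arc.

Run:
```python
import numpy as np
y=np.radians(72.3);X=np.array([np.cos(y),np.sin(y)]);Y=np.array([np.sin(y),-np.cos(y)])
r=6.55
A0=161.8
for k in list(range(4,77,4)):
    f=np.radians(A0-k);f0=np.radians(A0)
    d=r*np.array([np.cos(f)-np.cos(f0),np.sin(f)-np.sin(f0)])
    print([round(float(d@X),2),round(float(d@Y),2),0,min(k,72),1],end=", ")
```

```text
[0.46, 0.02, 0, 4, 1], [0.91, 0.07, 0, 8, 1], [1.36, 0.16, 0, 12, 1], [1.8, 0.27, 0, 16, 1], [2.24, 0.41, 0, 20, 1], [2.66, 0.59, 0, 24, 1], [3.07, 0.79, 0, 28, 1], [3.46, 1.03, 0, 32, 1], [3.84, 1.28, 0, 36, 1], [4.2, 1.57, 0, 40, 1], [4.53, 1.88, 0, 44, 1], [4.85, 2.21, 0, 48, 1], [5.14, 2.56, 0, 52, 1], [5.4, 2.93, 0, 56, 1], [5.64, 3.32, 0, 60, 1], [5.85, 3.73, 0, 64, 1], [6.04, 4.15, 0, 68, 1], [6.19, 4.58, 0, 72, 1], [6.31, 5.02, 0, 72, 1],
```

play_rows:
  plan:
    - [0.46,0.02,0,4,1]
    - [0.91,0.07,0,8,1]
    - [1.36,0.16,0,12,1]
    - [1.8,0.27,0,16,1]
    - [2.24,0.41,0,20,1]
    - [2.66,0.59,0,24,1]
    - [3.07,0.79,0,28,1]
    - [3.46,1.03,0,32,1]
    - [3.84,1.28,0,36,1]
    - [4.2,1.57,0,40,1]
    - [4.53,1.88,0,44,1]
    - [4.85,2.21,0,48,1]
    - [5.14,2.56,0,52,1]
    - [5.4,2.93,0,56,1]
    - [5.64,3.32,0,60,1]
    - [5.85,3.73,0,64,1]
    - [6.04,4.15,0,68,1]
    - [6.19,4.58,0,72,1]
    - [6.3,5.0,0,72,1]
    - [6.3,5.0,0,72,1]
  grip_force: 20

```text
time_s: 8.05
tcp_pos: [0.5687, 0.3012, 0.1043]
tool_rot: [-179.5, 0.1, 0.5]
force: [-4.5, 3.4, 4.3]
opening: 0.02
```

play_rows:
  plan:
    - [0,0,0,0,1]
    - [0,0,0,0,1]

```text
time_s: 8.25
tcp_pos: [0.5685, 0.3013, 0.1043]
tool_rot: [-179.5, 0.1, 0.5]
force: [0.6, 1.7, 3.0]
opening: 0.0196
```

Run:
```python
from h import *
im,d,c=shot("top"); save("t2.png",cv2.resize(im[130:220,145:350],(800,351),interpolation=cv2.INTER_CUBIC))
o=robot.get_obs();print(o["time_s"],o["tcp_pos"],o["tool_rot"],o["opening"],o["force"],o["joints"].round(1))
```

```text
8.3 [0.56846837 0.30129237 0.10431141] [-1.79527688e+02  1.18443262e-01  5.26641134e-01] 0.019653627991953956 [-0.15301138  1.36395159  4.30882134] [-17.9  35.1 -22.2  93.7  15.   54.  -44.7]
```

play_rows:
  plan:
    - [0.3,0,0,0,1]
    - [0.6,0,0,0,1]
    - [0.8,0,0,0,1]
    - [0.8,0,0,0,1]

```text
time_s: 8.7
tcp_pos: [0.5702, 0.3018, 0.104]
tool_rot: [-179.7, 0.7, 0.7]
force: [-20.6, -0.9, 17.8]
opening: 0.0198
```

View pics/t2.png

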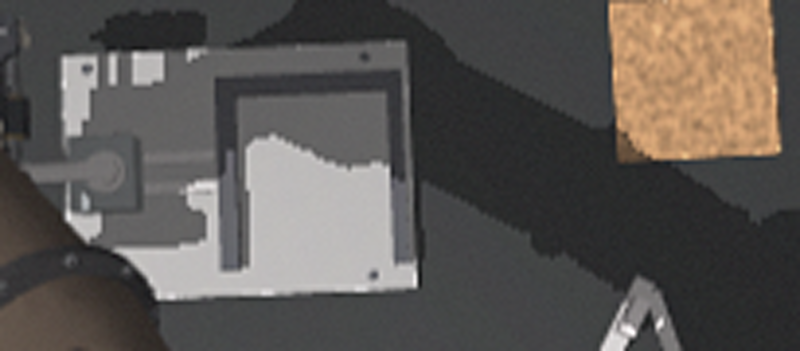

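The wall is closed. It meets the end wall at about (225,85) in the crop, and the stop resists 20 N. I'll relax, release, lift and move to view the corner.

play_rows:
  plan:
    - [-0.15,0,0,0,1]
    - [-0.15,0,0,0,4.5]
    - [-0.15,0,0,0,4.5]
    - [-0.15,0,0,0,4.5]
    - [-0.15,0,0,0,4.5]
    - [-0.15,0,-2,0,4.5]
    - [-0.15,0,-5,0,4.5]
    - [-0.15,0,-9,4,4.5]
    - [-0.15,3,-13,12,4.5]
    - [-0.5,7,-15,20,4.5]
    - [-1,11,-15,28,4.5]
    - [-1,14,-15,36,4.5]
    - [-1,17,-15,44,4.5]
    - [-1,17,-15,52,4.5]
    - [-1,17,-15,60,4.5]
    - [-1,17,-15,68,4.5]
    - [-1,17,-15,76,4.5]
    - [-1,17,-15,84,4.5]
    - [-1,17,-15,90,4.5]
    - [-1,17,-15,90,4.5]

```text
time_s: 10.7
tcp_pos: [0.564, 0.1308, 0.2529]
tool_rot: [179.3, 0.3, -89.4]
force: [0.5, -0.6, 0.4]
opening: 0.0449
```

Run:
```python
from h import *
im,d,c=shot("wrist"); np.savez("w4",im=im,d=d,**{k:np.array(v) for k,v in c.items()})
save("w4.png",cv2.resize(im,(800,600)))
o=robot.get_obs();print(o["time_s"],o["tcp_pos"],o["tool_rot"],o["opening"],o["force"],o["joints"].round(1))
```

```text
10.75 [0.56398881 0.13089534 0.25295471] [179.27799957   0.32450962 -89.16415551] 0.04536248670884855 [-0.57093826 -1.14076004  0.59692874] [ -15.1   20.1   -4.    93.7    0.9   66.8 -108.4]
```

View pics/w4.png

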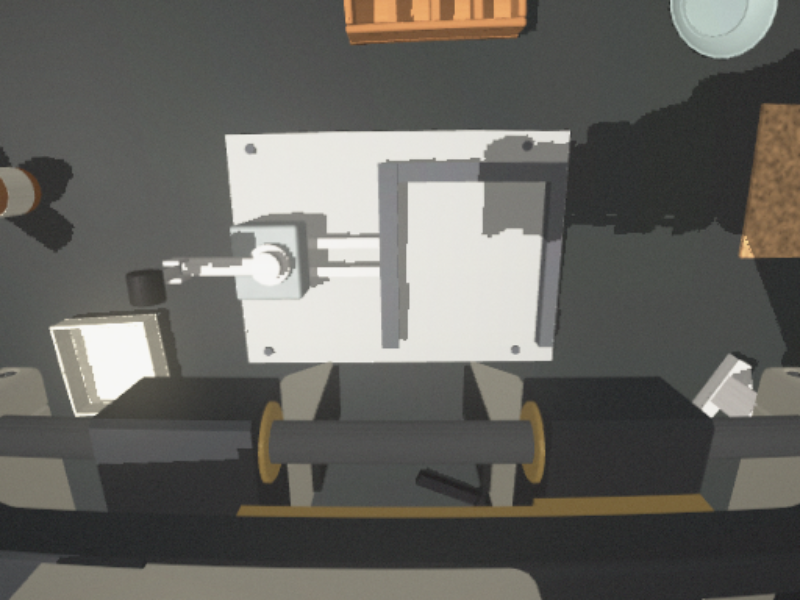

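The frame is closed and the knob (146,288) stands up beyond the hinge. The plate corners are at (225,134), (570,130), (552,361) and (248,363), and the inner corner on the wall tops is at (399,181). I'll fit the frame now.

Run:
```python
from h import *
z=dict(np.load("w4.npz"));im=z["im"].astype(int);g=(im.sum(2)/3).astype(np.float32)
s=.64
f=lambda p:[((u+.5)*s-.5,(v+.5)*s-.5) for u,v in p]
c=onplane(z,f([(225,134),(570,130),(552,361),(248,363)]),.008)[:,:2]
m=np.array([[.1,.14],[.1,-.14],[-.1,-.14],[-.1,.14]])
def rig(a,b):
    A=a-a.mean(0);B=b-b.mean(0);th=np.arctan2((A[:,0]*B[:,1]-A[:,1]*B[:,0]).sum(),(A*B).sum())
    return th,b.mean(0)
print(c.round(4));th,o=rig(m,c);print("frame",np.degrees(th),o)
print("corner by frame",o+.06*np.array([np.cos(th),np.sin(th)]))
print("corner at wall top",onplane(z,f([(399,181),(545,181),(399,347)]),.024).round(4))
print("knob",onplane(z,f([(146,270)]),.133).round(4))
# mat top corners near
print(onplane(z,f([(763,104),(740,257)]),.005).round(4))
```

```text
[[ 0.6674  0.2761]
 [ 0.6743 -0.0021]
 [ 0.4744 -0.0077]
 [ 0.4678  0.2721]]
frame 1.3729637430942754 [0.57096053 0.13461587]
corner by frame [0.6309433 0.1360535]
corner at wall top [[0.6317 0.1347 0.024 ]
 [0.634  0.0193 0.024 ]
 [0.4922 0.1329 0.024 ]]
knob [[0.5813 0.2865 0.133 ]]
[[ 0.7023 -0.1646  0.005 ]
 [ 0.5741 -0.1692  0.005 ]]
```

Corner ≈ (0.631, 0.135) with yaw 1.4°; mat centre ≈ (0.638, -0.232). Now to view the square.

play_rows:
  plan:
    - [4,1,0,4,5]
    - [8,3,0,8,5]
    - [12.5,5,0,12,5]
    - [17,7.5,0,16,5]
    - [21,9.5,0,18,5]
    - [25.5,11.5,0,18,5]
    - [30,13.5,0,18,5]
    - [34,15.5,0,18,5]
    - [38,17.5,0,18,5]
    - [42,19.5,0,18,5]
    - [45,21,0,18,5]
    - [46.7,21.4,0,18,5]
    - [46.7,21.4,0,18,5]
    - [46.7,21.4,0,18,5]

```text
time_s: 12.15
tcp_pos: [0.3569, -0.3388, 0.2529]
tool_rot: [179.2, 0.1, -107.1]
force: [0.3, -0.2, -0.6]
opening: 0.05
```

Run:
```python
from h import *
im,d,c=shot("wrist"); np.savez("w5",im=im,d=d,**{k:np.array(v) for k,v in c.items()})
save("w5.png",cv2.resize(im,(800,600)))
o=robot.get_obs();print(o["time_s"],o["tcp_pos"],o["tool_rot"],o["opening"],o["force"],o["joints"].round(1))
```

```text
12.2 [ 0.3572368  -0.33823265  0.25284056] [ 1.79197101e+02  1.24300266e-01 -1.07017888e+02] 0.05030710300193994 [ 0.21774173  1.35801249 -0.23450191] [ 23.6  11.4  16.2 106.4  -3.3  63.5 -66. ]
```

View pics/w5.png

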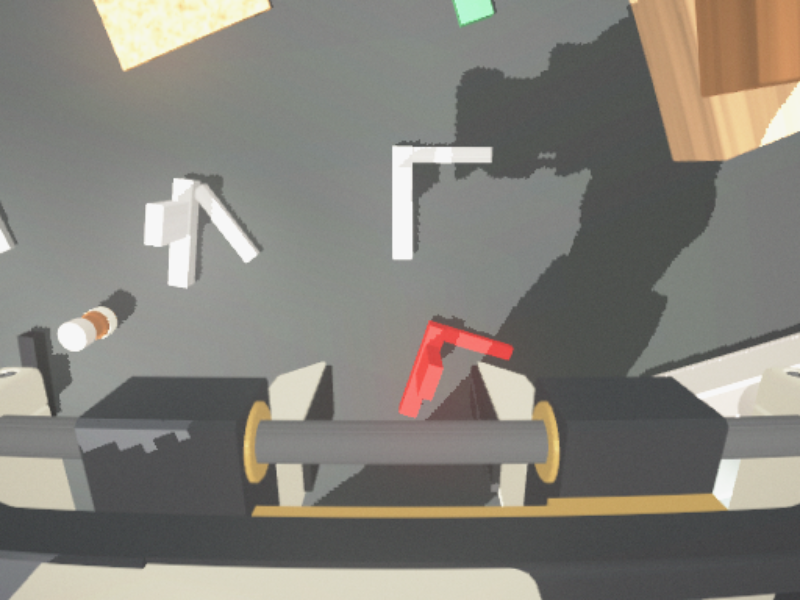

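The view shows the square at (402,205). Its outer corner is (392,146), the stock runs down to (392-413,260) and the blade reaches (492,147-162), a clear right angle. The mitre is at (185,235) and the red decoy at (440,360).

Run:
```python
from h import *
z=dict(np.load("w5.npz"));im=z["im"].astype(int);P=cloud(z["d"],z)
s=.64
f=lambda p:[((u+.5)*s-.5,(v+.5)*s-.5) for u,v in p]
a=onplane(z,f([(392,146),(392,260),(413,260)]),.016)[:,:2]
b=onplane(z,f([(492,147)]),.010)[0,:2]
e=a[0]-a[1];y1=np.arctan2(e[1],e[0]);e2=a[0]-b;y2=np.arctan2(-e2[0],e2[1])
print(np.degrees([y1,y2]),np.linalg.norm(e),np.linalg.norm(e2),np.linalg.norm(a[1]-a[2]))
for y in (y1,y2):
    C,S=np.cos(y),np.sin(y);print("grip",a[0]+np.array([[C,-S],[S,C]])@[-.032,-.008])
V,U=np.mgrid[:384,:512]
m=(U>240)&(U<275)&(V>88)&(V<175)&(P[...,2]>.05)&(P[...,2]<.075)
q=P[m];print(len(q),q.mean(0),cv2.minAreaRect((q[:,:2]*1000).astype(np.float32)))
o=robot.get_obs();R=Rn.from_euler("xyz",o["tool_rot"],degrees=True).as_matrix();print(R.round(4).tolist())
```

```text
[-17.32778367 -17.17825347] 0.0912610147568264 0.08014588967548691 0.01761952452015001
grip [ 0.41660421 -0.35677504]
grip [ 0.41659938 -0.35686099]
296 [ 0.41699103 -0.35683899  0.06123016] ((416.85552978515625, -356.7943420410156), (11.293497085571289, 28.42368507385254), 72.96824645996094)
[[-0.2927, -0.9561, -0.0128], [-0.9562, 0.2926, 0.0062], [-0.0022, 0.014, -0.9999]]
```

The three estimates agree: grip (0.4168, -0.3568), yaw -17.2°. Grasp it.

play_rows:
  plan:
    - [0.1,-4,4,0,5]
    - [0.1,-6.5,8,0,5]
    - [0.1,-6.6,12,0,5]
    - [0.1,-6.6,15,0,5]
    - [0.1,-6.6,17.5,0,5]
    - [0.1,-6.6,19.5,0,5]
    - [0.1,-6.6,21,0,5]
    - [0.1,-6.6,22,0,5]
    - [0.1,-6.6,22.4,0,5]
    - [0.1,-6.6,22.4,0,5]
    - [0.1,-6.6,22.4,0,5]
    - [0.1,-6.6,22.4,0,0.5]
    - [0.1,-6.6,22.4,0,0.5]
    - [0.1,-6.6,22.4,0,0.5]
    - [0.1,-6.6,22.4,0,0.5]
    - [0.1,-6.6,22.4,0,0.5]
    - [0.1,-6.6,22.4,0,0.5]
    - [0.1,-6.6,22.4,0,0.5]
    - [0.1,-6.6,22.4,0,0.5]
  grip_force: 30

```text
time_s: 14.1
tcp_pos: [0.4172, -0.3572, 0.028]
tool_rot: [179.2, 0.1, -107.0]
force: [-0.1, -0.1, 0.8]
opening: 0.0118
```

play_rows:
  plan:
    - [0,0,-0.5,0,0.5]
    - [0,0,-1.5,0,0.5]
    - [0,0,-3,0,0.5]
    - [0,0,-5,0,0.5]
    - [0,0,-7,0,0.5]
    - [0,0,-9,0,0.5]
    - [0,0,-10,0,0.5]
    - [0,0,-10,0,0.5]
    - [0,0,-10,0,0.5]

```text
time_s: 15.0
tcp_pos: [0.4182, -0.3574, 0.1276]
tool_rot: [179.2, 0.1, -107.0]
force: [0.3, 0.6, -3.3]
opening: 0.012
```

Run:
```python
from h import *
o=robot.get_obs();R=Rn.from_euler("xyz",o["tool_rot"],degrees=True).as_matrix()
print(o["time_s"],o["tcp_pos"],o["tool_rot"],o["opening"],o["force"]);print(R.round(4).tolist())
```

```text
15.0 [ 0.41820695 -0.35744084  0.12755976] [ 1.79171966e+02  1.35951173e-01 -1.07010714e+02] 0.011988114930935425 [ 0.33525953  0.56715455 -3.31918959]
[[-0.2925, -0.9562, -0.0131], [-0.9562, 0.2925, 0.0065], [-0.0024, 0.0145, -0.9999]]
```

The square is held: opening is 12.0 mm and the load is about 3.3 N. Transit to above the corner, 8 mm short of both walls.

play_rows:
  plan:
    - [-2,0,0,-1,0.5]
    - [-5,-0.2,0,-3,0.5]
    - [-9,-0.4,0,-5,0.5]
    - [-13,-0.6,0,-7,0.5]
    - [-17,-0.8,0,-9,0.5]
    - [-21,-1,0,-11,0.5]
    - [-25,-1.2,0,-13,0.5]
    - [-29,-1.5,0,-15,0.5]
    - [-33,-1.7,0,-17,0.5]
    - [-37,-1.9,0,-18.6,0.5]
    - [-41,-2.1,0,-18.6,0.5]
    - [-44.5,-2.3,0,-18.6,0.5]
    - [-47.5,-2.5,0,-18.6,0.5]
    - [-49.5,-2.6,0,-18.6,0.5]
    - [-50.5,-2.6,0,-18.6,0.5]
    - [-50.5,-2.6,0,-18.6,0.5]
    - [-50.5,-2.6,0,-18.6,0.5]

```text
time_s: 16.7
tcp_pos: [0.5904, 0.1158, 0.128]
tool_rot: [179.2, 0.3, -88.5]
force: [0.2, -0.7, -3.8]
opening: 0.0117
```

Run:
```python
from h import *
im,d,c=shot("wrist"); np.savez("w6",im=im,d=d,**{k:np.array(v) for k,v in c.items()})
o=robot.get_obs();R=Rn.from_euler("xyz",o["tool_rot"],degrees=True).as_matrix()
print(o["time_s"],o["tcp_pos"],o["tool_rot"],o["opening"],o["force"]);print(R.round(4).tolist())
save("w6.png",cv2.resize(im,(640,480)))
```

```text
16.75 [0.59045783 0.11553534 0.1281656 ] [179.22042359   0.3164247  -88.54293278] 0.011662227451082342 [-0.4007389  -1.18228707 -4.18817852]
[[0.0254, -0.9996, -0.0137], [-0.9997, -0.0255, 0.0052], [-0.0055, 0.0136, -0.9999]]
```

View pics/w6.png

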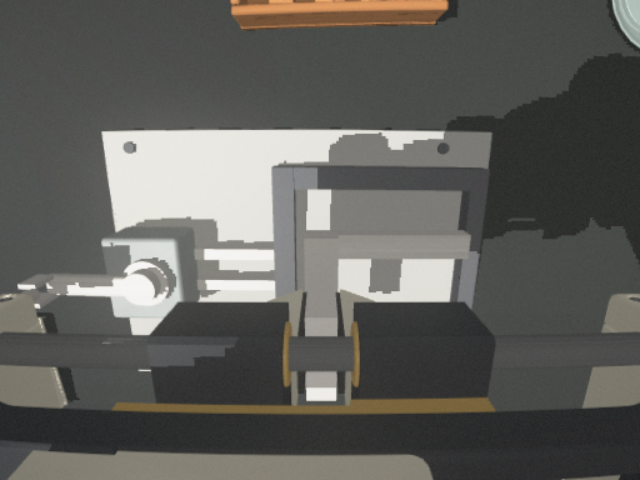

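The square is held level, with its blade (340-470, 233-258) parallel to the end wall and the stock beside the side wall. Descend to about 2 mm above the plate.

play_rows:
  plan:
    - [0,0,2,0,0.5]
    - [0,0,4.5,0,0.5]
    - [0,0,6.5,0,0.5]
    - [0,0,7.8,0,0.5]
    - [0,0,8.5,0,0.5]
    - [0,0,8.9,0,0.5]
    - [0,0,9.0,0,0.5]
    - [0,0,9.0,0,0.5]
    - [0,0,9.0,0,0.5]

```text
time_s: 17.65
tcp_pos: [0.5897, 0.1161, 0.0389]
tool_rot: [179.3, 0.3, -88.5]
force: [-1.0, -0.5, -4.2]
opening: 0.0122
```

play_rows:
  plan:
    - [-0.3,-0.3,0,0,0.5]
    - [-0.6,-0.6,0,0,0.5]
    - [-0.8,-0.8,0,0,0.5]
    - [-1.0,-1.0,0,0,0.5]
    - [-1.1,-1.1,0,0,0.5]
    - [-1.2,-1.2,0,0,0.5]
    - [-1.2,-1.2,0,0,0.5]
    - [-1.2,-1.2,0,0,0.5]

```text
time_s: 18.45
tcp_pos: [0.6001, 0.1277, 0.0383]
tool_rot: [179.1, 0.3, -88.6]
force: [-4.3, -1.5, -3.3]
opening: 0.0118
```

play_rows:
  plan:
    - [-0.2,-0.2,0,0,0.5]
    - [-0.4,-0.3,0,0,0.5]
    - [-0.5,-0.35,0,0,0.5]
    - [-0.5,-0.35,0,0,0.5]
    - [-0.5,-0.35,0,0,0.5]
    - [-0.5,-0.35,0,0,0.5]
    - [-0.5,-0.35,0,0,0.5]
    - [-0.5,-0.35,0,0,0.5]
    - [-0.5,-0.35,0,0,0.5]
    - [-0.5,-0.35,0,0,0.5]
    - [-0.5,-0.35,0,0,0.5]
    - [-0.5,-0.35,0,0,0.5]
    - [-0.5,-0.35,0,0,0.5]
    - [-0.5,-0.35,0,0,0.5]

```text
time_s: 19.85
tcp_pos: [0.6003, 0.128, 0.0377]
tool_rot: [178.7, -0.0, -88.7]
force: [-10.9, -11.8, 6.9]
opening: 0.0117
```

Run:
```python
from h import *
o=robot.get_obs();print(o["time_s"],o["tcp_pos"],o["tool_rot"],o["opening"],o["force"],o["wrist_torque"])
im,d,c=shot("top"); 
im2,d2,c2=shot("wrist");np.savez("w7",im=im2,d=d2,**{k:np.array(v) for k,v in c2.items()})
save("w7.png",cv2.resize(im2[100:260,150:430],(800,457),interpolation=cv2.INTER_CUBIC))
```

```text
19.85 [0.60027616 0.12803191 0.03771509] [ 1.78744244e+02 -3.03142193e-02 -8.87163792e+01] 0.011734146247078641 [-10.90737762 -11.77160099   6.89529608] [-2.92544929  2.6511067   0.07436201]
```

View pics/w7.png

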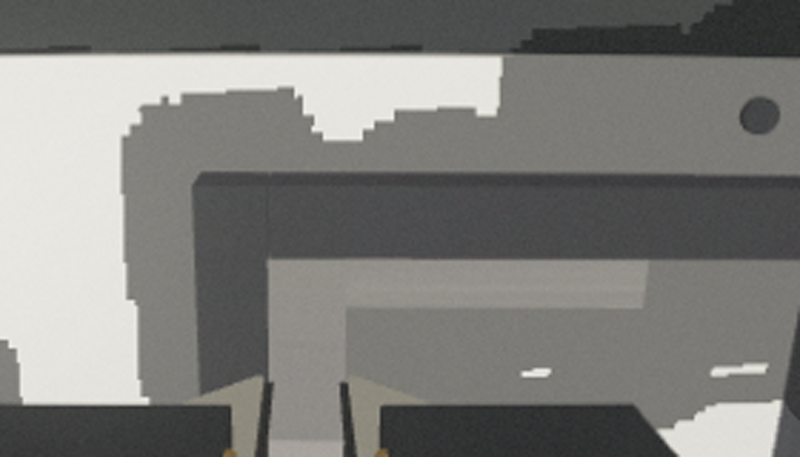

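The crop shows the square seated with no gap at either wall: blade top edge on the end wall at (270-650,260), stock on the side wall at x≈268. Forces are about 11 N on each wall. I'll hold one more second for safety, then back off and lift.

play_rows:
  plan:
    - [-0.4,-0.35,0,0,0.5]
    - [-0.4,-0.35,0,0,0.5]
    - [-0.4,-0.35,0,0,0.5]
    - [-0.4,-0.35,0,0,0.5]
    - [-0.4,-0.35,0,0,0.5]
    - [-0.4,-0.35,0,0,0.5]
    - [-0.4,-0.35,0,0,0.5]
    - [-0.4,-0.35,0,0,0.5]
    - [-0.4,-0.35,0,0,0.5]
    - [-0.4,-0.35,0,0,0.5]

```text
time_s: 20.95
tcp_pos: [0.6005, 0.1281, 0.037]
tool_rot: [178.4, -0.3, -88.8]
force: [-10.8, -9.6, 6.0]
opening: 0.0119
```

play_rows:
  plan:
    - [0.3,0.3,0,0,0.5]
    - [0.7,0.7,0,0,0.5]
    - [1,1,-0.2,0,0.5]
    - [1,1,-1,0,0.5]
    - [1,1,-3,0,0.5]
    - [1,1,-5,0,0.5]
    - [1,1,-7,0,0.5]
    - [1,1,-8,0,0.5]
    - [1,1,-8,0,0.5]
    - [1,1,-8,0,0.5]

```text
time_s: 21.95
tcp_pos: [0.5927, 0.1184, 0.117]
tool_rot: [178.3, -0.3, -88.8]
force: [-0.0, -0.5, -4.0]
opening: 0.012
```

Run:
```python
from h import *
o=robot.get_obs();R=Rn.from_euler("xyz",o["tool_rot"],degrees=True).as_matrix()
print(o["time_s"],o["tcp_pos"],o["tool_rot"],o["opening"],o["force"]);print(R.round(4).tolist())
print("to mat, tool axes cm",100*R.T@(np.array([.638,-.232,.113])-o["tcp_pos"]))
im2,d2,c2=shot("wrist");V,U=np.mgrid[:384,:512];P=cloud(d2,c2)
# flatness of held square: plane fit to stock/blade visible above .03 clear of fingers
m=(P[...,2]>.07)&(P[...,2]<.12)&(V<235)&(V>100)&(U>230)&(U<400);q=P[m];print(len(q),q.min(0),q.max(0))
save("w8.png",cv2.resize(im2,(640,480)))
np.savez("w8",im=im2,d=d2,**{k:np.array(v) for k,v in c2.items()})
```

```text
21.95 [0.5927438  0.11842503 0.11697474] [178.34816806  -0.29446118 -88.82522164] 0.012030632584717349 [-0.02877332 -0.5176744  -4.04597523]
[[0.0205, -0.9994, -0.0287], [-0.9998, -0.0203, -0.0057], [0.0051, 0.0288, -0.9996]]
to mat, tool axes cm [35.12541592 -3.82129636  0.46804363]
3693 [0.59631384 0.04660052 0.08647051] [0.62487006 0.13206583 0.11994401]
```

play_rows:
  plan:
    - [2,0,0,0,0.5]
    - [5,-0.5,0,0,0.5]
    - [9,-1,0,0,0.5]
    - [13,-1.5,0,0,0.5]
    - [17,-2,0,0,0.5]
    - [21,-2.5,0,0,0.5]
    - [25,-3,0.2,0,0.5]
    - [29,-3.4,0.4,0,0.5]
    - [32,-3.6,0.5,0,0.5]
    - [34,-3.8,0.5,0,0.5]
    - [35.1,-3.8,0.5,0,0.5]
    - [35.1,-3.8,0.5,0,0.5]
    - [35.1,-3.8,2.5,0,0.5]
    - [35.1,-3.8,4.5,0,0.5]
    - [35.1,-3.8,6,0,0.5]
    - [35.1,-3.8,7,0,0.5]
    - [35.1,-3.8,7.5,0,0.5]
    - [35.1,-3.8,7.7,0,0.5]
    - [35.1,-3.8,7.7,0,0.5]

```text
time_s: 23.9
tcp_pos: [0.6356, -0.2323, 0.0406]
tool_rot: [178.3, -0.3, -88.8]
force: [0.0, 0.1, -3.9]
opening: 0.0117
```

play_rows:
  plan:
    - [0,0,0.3,0,0.5]
    - [0,0,0.5,0,0.5]
    - [0,0,0.6,0,0.5]
    - [0,0,0.7,0,0.5]
    - [0,0,0.7,0,0.5]
    - [0,0,0.7,0,0.5]

```text
time_s: 24.5
tcp_pos: [0.6354, -0.2323, 0.0337]
tool_rot: [178.3, -0.3, -88.8]
force: [0.0, -1.0, -3.0]
opening: 0.0119
```

play_rows:
  plan:
    - [0,0,0.05,0,0.5]
    - [0,0,0.1,0,0.5]
    - [0,0,0.15,0,0.5]
    - [0,0,0.2,0,0.5]
    - [0,0,0.2,0,0.5]
    - [0,0,0.2,0,0.5]

```text
time_s: 25.1
tcp_pos: [0.6354, -0.2324, 0.0333]
tool_rot: [178.4, -0.3, -88.8]
force: [-6.1, 1.4, 12.8]
opening: 0.0117
```

The square is in firm contact with the mat (the vertical reading went from -3 to +13 N). Release and rise.

play_rows:
  plan:
    - [0,0,0,0,1.4]
    - [0,0,0,0,2]
    - [0,0,0,0,3.5]
    - [0,0,0,0,3.5]
    - [0,0,0,0,3.5]
    - [0,0,0,0,3.5]
    - [0,0,-1,0,3.5]
    - [0,0,-3,0,3.5]
    - [0,0,-6,0,3.5]
    - [0,0,-10,0,3.5]
    - [0,2,-14,0,3.5]
    - [0,6,-18,0,3.5]
    - [0,10,-20,0,3.5]
    - [0,12,-20,0,3.5]
    - [0,12,-20,0,3.5]
    - [0,12,-20,0,3.5]

```text
time_s: 26.7
tcp_pos: [0.5213, -0.2336, 0.2376]
tool_rot: [178.4, -0.3, -88.8]
force: [-0.3, 0.2, -0.3]
opening: 0.035
```

Run:
```python
from h import *
o=robot.get_obs();print(o["time_s"],o["tcp_pos"],o["opening"],o["force"])
im,d,c=shot("wrist");P=cloud(d,c)
V,U=np.mgrid[:384,:512]
m=(P[...,2]>.058)&(P[...,2]<.08)&(abs(P[...,0]-.638)<.06)&(abs(P[...,1]+.232)<.06);q=P[m];print("grip",len(q),q.mean(0),cv2.minAreaRect((q[:,:2]*1000).astype(np.float32)))
m=(P[...,2]>.085)&(P[...,2]<.15)&(P[...,1]>.2)&(P[...,1]<.35);print("knob wrist",m.sum())
im2,d2,c2=shot("top");P2=cloud(d2,c2)
m=(P2[...,2]>.1)&(P2[...,2]<.16)&(abs(P2[...,0]-.57)<.05)&(abs(P2[...,1]-.3)<.06);print("knob top",m.sum(),P2[m].mean(0),P2[m].max(0))
o=np.zeros((600,800,3),np.uint8);o[:300,:400]=cv2.resize(im,(400,300));o[302:600]=cv2.resize(im2[100:235,100:420],(800,298),interpolation=cv2.INTER_CUBIC)
save("end.png",o)
```

```text
26.7 [ 0.52134576 -0.23356325  0.23759543] 0.035046042985395987 [-0.25804157  0.19680563 -0.32843144]
grip 383 [ 0.63453362 -0.23195407  0.06560588] ((634.5037841796875, -231.93728637695312), (29.62835121154785, 11.211740493774414), 1.3078505992889404)
knob wrist 0
knob top 58 [0.56557213 0.29273199 0.1295067 ] [0.57531133 0.30346132 0.13695097]
```

```bash
python3 -c "
from workcell import workorder;print(workorder.close_job())"
```

```text
the job is handed in; nothing more can be done
None
```

I did the whole task and handed it in at about 26.8 s of the 64 s. `close_job` gives no verdict, so I can't say how it was judged.

- **Crank:** I pinched the knob, swung the handle upright and cranked it clockwise to the stop. The stop held against about 20 N, and the pictures show the side wall meeting the end wall.
- **Square:** I picked it up by its grip and held it in the closed corner for over 2 s, with about 10–11 N on each wall. A wrist crop showed no gap at either wall. I then set it down on the mat and let go.
- **Final depth check:** The grip is about 4 mm from the mat's centre. Its top is 66 mm above the bench, against 67 mm expected lying flat. The knob top stands about 130–137 mm above the bench, so the handle is still up. The gripper was clear, with no force on it.

- **Tilt:** The tool tilted about 1° while pressing in the corner. That is within the limit, and the square settled flat when released.
- **Not checked:** I couldn't view the last picture because the 12-picture limit was reached. The final state therefore rests on depth numbers only. I did not re-measure the final crank angle or the positions of the bystanders and the mitre. I saw no sign that the robot touched any of them.

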